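# Slide the maple blank along the jig's fence into its corner pocket

### The arm

A 6-joint arm with a two-finger parallel gripper is mounted at the origin on the work surface. World frame = base frame: x ahead of the robot, y to its left, z up, the work surface at z = 0. Lengths are in m, angles in rad, forces in N, time in s.
With the tool pointing down it reaches from about 0.375 to 0.825 m from the base axis. Payload 5.5 kg.
Tool frame: the origin (TCP) lies at the very end of the fingers, on their centre line; the grasp point (between the pads) lies 19 mm behind it; z points along the fingers, y is the direction in which the jaws open and shut (so a half turn about z gives the same grasp; the last joint's range is limited). The gripper opens to 85 mm and grips with 20 to 120 N. Pads are 22 mm wide; open, the fingers measure 114 mm over their backs; the gripper's body (76 mm by 85 mm) begins 54 mm behind the grasp point. The pads swing forward as they close: fully open they stand 13 mm farther back than shut.
Start: joints at [1.221, 0.314, -0.047, 1.21, 0, 1.571], TCP at [0.206, 0.564, 0.231] pointing down, gripper open.
Joint ranges: [-2.67, 2.67], [-0.69, 1.73], [-1.03, 1.25], [-2.08, 2.16], [-1.42, 1.45], [-3.14, 3.14]. Speed limits (rad/s): [2.39, 2.39, 3.01, 3.14, 3.14, 3.14].

### API

Orientations are given as a unit quaternion [w, x, y, z].
In Python, from bench import bot, fingers, kin, eyes, order, sensors gives the robot as it stands. Calls block until the motion is done:
- bot.goto(position, orientation): joint-space move of the TCP to a pose.
- bot.movel(position, rot=None, rate=0.15, stop_force=None): straight line of the TCP; rot=None keeps the orientation; rate is the mean speed in m/s. With stop_force (N) it stops when the force on the tool has changed by that much, and returns True; else False.
- bot.move_j(angles): joint-space move.
- fingers.grip(opening, grasp_force=None): finger opening in m; grasp_force is the grip in N (None keeps the last); returns when the fingers have stopped.
- bot.pause(seconds).
- kin.ik(position, orientation): joint angles nearest the present ones, or None.
- eyes.snapshot(name): name is "scene" or "top"; returns the picture (384x512x3 uint8, blue, green, red); there is no depth.
- eyes.camera_info(name): a dict with "fx", "fy", "cx", "cy" (pixels), "k1" (the pictures are not rectified: a ray, as slopes to the right and down, at radius r is drawn at 1 + k1 r^2 times it, then the intrinsics apply), "rvec" (rotation vector, rad) and "tvec" (3), from world to camera coordinates, as OpenCV has them. Camera axes: x right, y down, z forward; pixel columns grow to the right and rows downward; lengths in m; the calibration is good to about 2 mm. A picture is of the moment at which its call begins. camera_info takes no time and is no camera call.
A pose or a line that the arm cannot do raises bot.PlanningError and nothing moves.
- order.job_done(): hands the job in, once; it reports no verdict.
Readings, each from a call of its own:
- sensors.current_clock(): time.
- sensors.current_q(): joint angles.
- sensors.current_joint_vel(): joint speeds.
- sensors.current_tau(): joint torques, N m.
- sensors.current_tool_pos(): TCP position.
- sensors.current_orientation(): TCP orientation.
- sensors.current_contact_force(): force on the tool from outside, world axes, zero at the start.
- sensors.current_moment(): the same for the moment, N m.
- sensors.current_gripper_width(): finger opening in m.
Only numpy, scipy, OpenCV 4.12 (cv2) and the standard library are available. Lean on these libraries where they do the work, as an engineer would, in place of code of your own. Each camera call takes 0.05 s, during which the arm holds its last target. There are 200 camera calls.

### The job

On the corner jig, push the pale maple blank flat against the aluminium fence while it is still outside the pocket, then slide it along the fence into the corner pocket until it sits flush against both the fence and the red stop. Only push it with the fingertips: it must never be lifted off the board, and the dark walnut blank, the dowel and everything else on the bench stay where they are.

Things in the scene. Friction and masses are not known exactly. Their poses are not given: they have to be found in the camera images.
- jig: Corner jig, fixed on the bench at a varying place, yaw up to 0.4 rad either way: plywood board 200 (x) x 340 (y) x 12 mm thick. Origin at the centre of its underside, x towards the fence, y towards the red stop, z up. The board's -x side and -y end are open. With the maple blank home, the blank's centre is at x +48, y +90 mm.
- fence_mid (a point): Middle of the aluminium fence's foot, at board height; x +70, y 0 mm in the jig's frame. The fence's working face is the plane x = +70 mm, facing -x; it runs the board's whole length and stands 20 mm above the board.
- pocket_corner (a point): Inner corner of the pocket at board height (12 mm over the bench), where the fence's and the stop's faces meet; x +70, y +130 mm in the jig's frame. The red stop's working face is the plane y = +130 mm, facing -y, from x 0 to +70 mm, 20 mm above the board.
- pocket_mouth (a point): Middle of the pocket's mouth, at board height; x +46, y +90 mm in the jig's frame. The pocket is a slot 48 mm wide and 40 mm deep between fence and a green keeper strip (x 0 to +22, y +90 to +130 mm, 20 mm high), open at the top and towards -y; the keeper has a slanted lead-in from y +90 back to +72 mm. The home blank stands out of it by half its length.
- maple_blank: The pale maple blank, a loose flat wooden block 44 (x) x 80 (y, its long side) x 18 mm high, about 30 to 65 g, with two small dark marks on top; origin at the centre of its underside. It starts flat on the jig's board, away from the fence and the pocket, its long side within about 0.45 rad of the fence's direction. Slides freely on the board when pushed and stays where it is left.
- walnut_blank: A dark walnut blank of the same size, 44 x 80 x 18 mm, loose on the jig's board on the robot's side of the keeper; origin at the centre of its underside. To be left alone.
- dowel: A short pale dowel, 20 mm in diameter and 45 mm high, standing loose on the jig's board near the front (-x, +y) corner; origin at the centre of its underside. To be left alone.
- tape_measure: Yellow tape measure, 70 x 40 x 66 mm high, on the bench to the robot's right; origin at the centre of its underside. To be left alone.
- glue_bottle: White glue bottle, 60 mm in diameter, 170 mm high, on the bench to the right; origin at the centre of its underside. To be left alone.
- screwdriver: Screwdriver with a red handle lying on the bench to the left; origin under its middle. To be left alone.
- mug: Blue mug, 80 mm in diameter, 90 mm high, on the bench to the left; origin at the centre of its underside. To be left alone.

How it is judged:
By the outcome, as a careful person would: the job done as asked, in the order asked, and still so for the second after the job is handed in, with the robot touching nothing.
It also fails if it takes over 51 s, if anything falls off the work surface, if the arm or the gripper's body presses on something with over 40 N, if the wrist force passes 120 N, or if a joint passes its speed limit or range.

## Working session

There is one attempt and no reset: what is moved stays moved. The work goes in short steps, each a Python script; the robot and the scene stay as the last script left them, time stands still between calls to the robot, and variables do not carry over. Pictures are saved under pics/ and viewed, about 8 in all and at most 12, crops included, and the job is handed in when it is done.

```bash
mkdir -p pics; ls
python3 - <<'E'
from bench import bot, fingers, kin, eyes, order, sensors
import cv2
for n in("scene","top"):
    cv2.imwrite(f"pics/{n}0.png",eyes.snapshot(n)); print(n,eyes.camera_info(n))
print(sensors.current_clock(),sensors.current_orientation(),sensors.current_gripper_width())
E
```

```text
pics
scene {'fx': 415.61033287428313, 'fy': 415.61033287428313, 'cx': 255.29001971293195, 'cy': 196.9894182961371, 'k1': -0.012521655773516206, 'rvec': array([ 2.17680279,  0.83942093, -0.36036122]), 'tvec': array([-0.37978766, -0.22495068,  1.4599746 ])}
top {'fx': 388.66358261534316, 'fy': 388.66358261534316, 'cx': 257.31039703452757, 'cy': 192.32555355954744, 'k1': -0.04602082660766879, 'rvec': array([ 2.14099531, -2.14450031,  0.12623003]), 'tvec': array([2.85079283e-04, 4.99996373e-01, 1.05884064e+00])}
0.1 [-1.23702418e-04  1.74010489e-01  9.84743497e-01 -7.61543568e-04] 0.08519559891898368
```

View pics/top0.png

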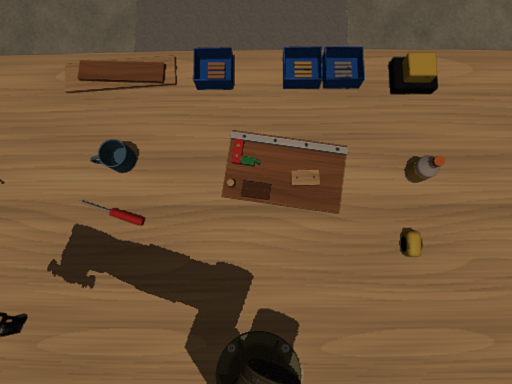

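View pics/scene0.png

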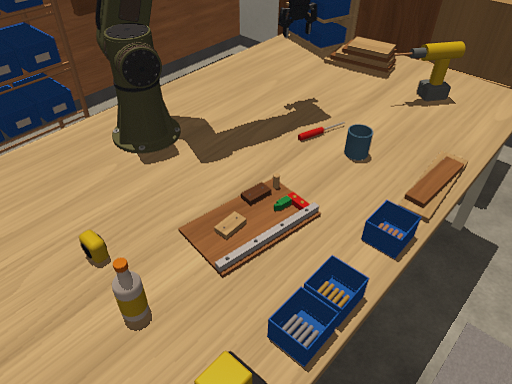

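The top view shows the jig's fence along its upper edge (about (232,134) to (347,149)). The red stop is at (237,152), the maple at (305,178), the walnut at (256,189) and the dowel at (231,183). I'll write the helpers and take an enlarged crop.

```bash
cat > h.py <<'E'
import numpy as np, cv2
from bench import bot, fingers, kin, eyes, order, sensors
def cam(n):
    c=eyes.camera_info(n); K=np.array([[c['fx'],0,c['cx']],[0,c['fy'],c['cy']],[0,0,1]])
    return K,np.array([c['k1'],0,0,0]),np.array(c['rvec'],float),np.array(c['tvec'],float)
def p2w(n,px,z):
    K,d,r,t=cam(n); u=cv2.undistortPoints(np.array(px,float).reshape(-1,1,2),K,d).reshape(-1,2)
    R=cv2.Rodrigues(r)[0]; C=-R.T@t; v=np.c_[u,np.ones(len(u))]@R
    return (C+v*((z-C[2])/v[:,2])[:,None])[:,:2]
def w2p(n,P):
    K,d,r,t=cam(n); return cv2.projectPoints(np.array(P,float).reshape(-1,1,3),r,t,K,d)[0].reshape(-1,2)
def rot(a): return np.array([[np.cos(a),-np.sin(a)],[np.sin(a),np.cos(a)]])
def maple(n,img,box,z=.030):
    """maple top quad by colour -> centre, yaw of long side (world)"""
    x0,y0,x1,y1=box; h=cv2.cvtColor(img,cv2.COLOR_BGR2HSV)[y0:y1,x0:x1]
    m=((h[...,2]>150)&(h[...,1]>50)).astype(np.uint8)
    m=cv2.morphologyEx(m,cv2.MORPH_CLOSE,np.ones((3,3)))
    k,l,s,_=cv2.connectedComponentsWithStats(m); i=1+np.argmax(s[1:,4])
    ys,xs=np.nonzero(l==i); w=p2w(n,np.c_[xs+x0,ys+y0],z)
    (c,sz,a)=cv2.minAreaRect((w*1000).astype(np.float32))
    e,V=np.linalg.eigh(np.cov(w.T)); v=V[:,1]*np.sign(V[1,1])
    return w.mean(0),np.arctan2(-v[0],v[1]),sz,len(xs)
E
python3 - <<'E'
from h import *
a=cv2.imread('pics/top0.png'); c=a[122:222,212:357]
cv2.imwrite('pics/c1.png',cv2.resize(c,None,fx=5.5,fy=5.5,interpolation=cv2.INTER_CUBIC))
print(maple('top',a,(285,165,330,192)))
b=cv2.imread('pics/scene0.png')[165:285,170:330]
cv2.imwrite('pics/c2.png',cv2.resize(b,None,fx=5,fy=5,interpolation=cv2.INTER_CUBIC))
E
```

```text
Traceback (most recent call last):
  File "h.py", line 18, in maple
    k,l,s,_=cv2.connectedComponentsWithStats(m); i=1+np.argmax(s[1:,4])
                                                     ~~~~~~~~~^^^^^^^^^
ValueError: attempt to get argmax of an empty sequence
```

View pics/c1.png

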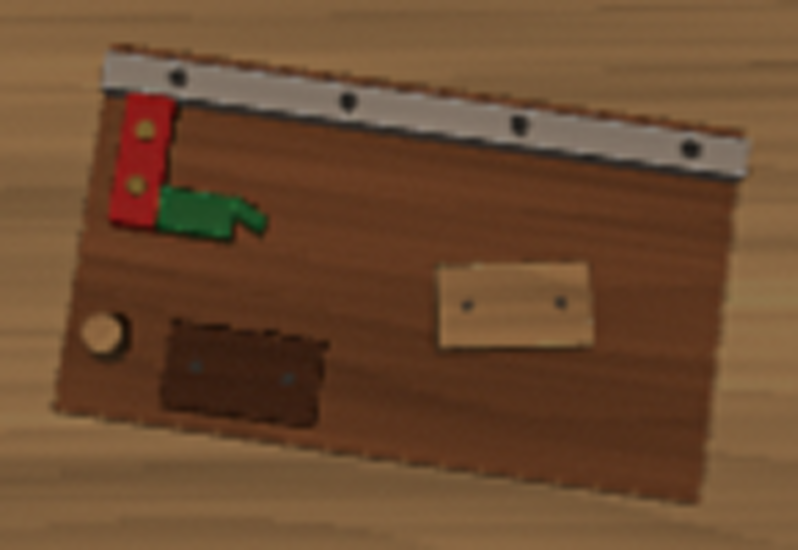

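The enlarged crop shows these features, in crop pixels:

| Feature | Crop pixels |
|---|---|
| Fence top, front edge | (103,92) to (742,178) |
| Stop, inner edge | (175,97) to (158,228) |
| Board, front corners | (55,408), (695,500) |
| Maple corners | (438,267), (588,262), (595,345), (440,348) |

The maple is in the open, well away from the keeper and the walnut.

```bash
cat >> h.py <<'E'
def crop2px(p): return np.array([212,122])+(np.array(p,float)+.5)/5.5-.5
E
python3 - <<'E'
from h import *
from scipy.optimize import least_squares
F=[((55,408),(-100,170,12)),((695,500),(-100,-170,12)),((103,92),(70,170,32)),((742,178),(70,-170,32)),
((175,97),(70,130,32)),((158,228),(0,130,32)),((232,240),(0,90,32)),((238,198),(22,90,32))]
px=crop2px([f[0] for f in F]); L=np.array([f[1] for f in F])/1000
def fit(px,L,x0,cm='top'):
    def res(s): return (w2p(cm,np.c_[L[:,:2]@rot(s[2]).T+s[:2],L[:,2]])-px).ravel()
    r=least_squares(res,x0); return r.x,r.fun.reshape(-1,2)
s,r=fit(px,L,[.5,0,0]); print('jig',s); print(r.round(2))
M=[((438,267),(22,40,30)),((588,262),(22,-40,30)),((595,345),(-22,-40,30)),((440,348),(-22,40,30)),]
m,r=fit(crop2px([f[0] for f in M]),np.array([f[1] for f in M])/1000,[.5,0,0]); print('maple',m,r.round(2))
print('marks',p2w('top',crop2px([(467,305),(561,302)]),.03))
print('maple in jig',(m[:2]-s[:2])@rot(s[2])*1000,m[2]-s[2])
K,d,rv,t=cam('top'); print('C',-cv2.Rodrigues(rv)[0].T@t)
w=p2w('top',crop2px([(162,408),(316,425)]),.03);print('walnut front',(w-s[:2])@rot(s[2])*1000)
# overlay check in scene cam
b=cv2.imread('pics/scene0.png')
P=[(x/1000,y/1000,z/1000) for x,y,z in [(-100,-170,12),(-100,170,12),(100,170,12),(100,-170,12),(70,-170,32),(70,130,32),(0,130,32)]]
P=np.array(P);q=w2p('scene',np.c_[P[:,:2]@rot(s[2]).T+s[:2],P[:,2]])
Q=np.array([f[1] for f in M])/1000;qm=w2p('scene',np.c_[Q[:,:2]@rot(m[2]).T+m[:2],Q[:,2]])
S=5;o=np.array([170,165]);big=cv2.resize(b[165:285,170:330],None,fx=S,fy=S,interpolation=cv2.INTER_CUBIC)
for pts in (q,qm):
    for p in (pts-o+.5)*S: cv2.circle(big,tuple(int(v) for v in p),3,(255,255,0),-1)
cv2.imwrite('pics/c2.png',big)
np.savez('s.npz',jig=s,maple=m)
E
```

```text
jig [ 0.56592704 -0.07901021 -0.1457436 ]
[[-0.45  0.56]
 [ 1.14  0.74]
 [-0.64 -0.84]
 [ 0.86 -0.18]
 [-0.01  0.13]
 [-0.6  -0.07]
 [-0.17 -0.31]
 [-0.14 -0.16]]
maple [ 0.54364786 -0.13638127  0.02664652] [[-0.37 -0.24]
 [ 0.51 -0.16]
 [-0.    0.05]
 [-0.13  0.33]]
marks [[ 0.54391729 -0.1115425 ]
 [ 0.54533304 -0.15996163]]
maple in jig [-13.71108202 -59.99838439] 0.1723901212578958
C [ 0.35217526 -0.02006311  1.11656169]
walnut front [[-92.34829792 112.22217183]
 [-89.77429496  32.83719058]]
```

View pics/c2.png

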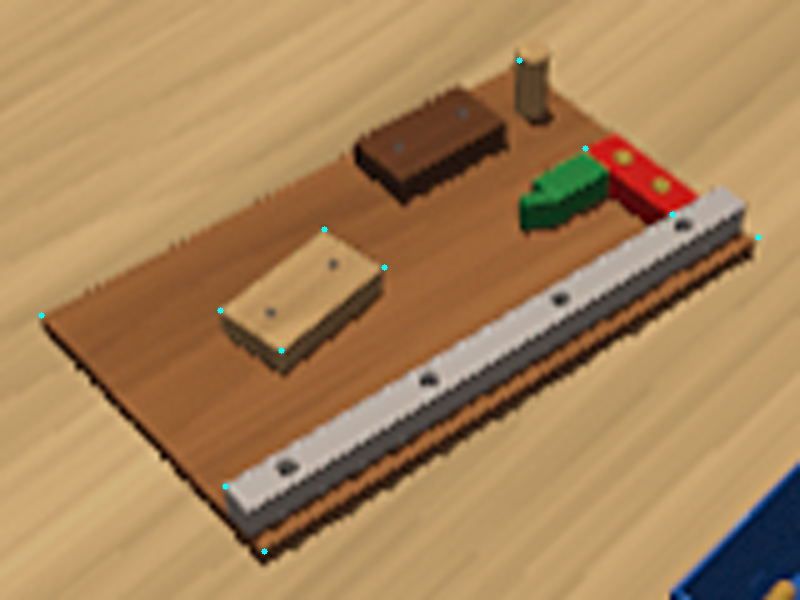

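The jig fit holds up in the scene view, with overlay dots within about 2 mm of the corners. In jig coordinates the maple is at (-14, -60) mm, with a relative yaw of 0.17. Next I push it onto the fence with slightly spread fingertips aligned to the fence.

```bash
cat >> h.py <<'E'
from scipy.spatial.transform import Rotation
try: JIG=np.load('s.npz')['jig']
except OSError: pass
def J(x,y,z):
    """jig mm (x,y), world z mm -> world m"""
    p=rot(JIG[2])@np.array([x,y])/1000+JIG[:2]; return [*p,z/1000]
def toJ(p): return (np.array(p)[:2]-JIG[:2])@rot(JIG[2])*1000
def ori(a):
    """tool down, jaw axis y at angle a from the jig's y (wrapped choice with reachable, nearest j6)"""
    out=[]
    for k in (0,np.pi):
        t=JIG[2]+a+k; y=np.array([-np.sin(t),np.cos(t),0]); z=np.array([0,0,-1.])
        q=Rotation.from_matrix(np.c_[np.cross(y,z),y,z]).as_quat(); out.append([q[3],*q[:3]])
    return out
def best(pos,a):
    c=[(np.abs(np.array(kin.ik(pos,q))-sensors.current_q()).max(),q) for q in ori(a) if kin.ik(pos,q) is not None]
    return min(c,key=lambda v:v[0])[1]
E
python3 - <<'E'
from h import *
fingers.grip(.025)
p=J(-72,-60,100); q=best(p,0); bot.goto(p,q)
bot.movel(J(-72,-60,17),rate=.12)
print('down',sensors.current_tool_pos(),sensors.current_contact_force())
hit=bot.movel(J(22,-60,17),rate=.05,stop_force=5)
print(hit,toJ(sensors.current_tool_pos()),sensors.current_tool_pos()[2],rot(-JIG[2])@np.array(sensors.current_contact_force())[:2],sensors.current_contact_force()[2],sensors.current_clock())
cv2.imwrite('pics/t1.png',eyes.snapshot('top'));b=eyes.snapshot('scene')
cv2.imwrite('pics/s1.png',cv2.resize(b[165:285,170:330],None,fx=5,fy=5,interpolation=cv2.INTER_CUBIC))
E
```

```text
down [ 0.48649799 -0.12797003  0.01746981] [ 0.81422239  0.61592945 -0.54685603]
True [ 14.53439293 -59.8791931 ] 0.016314834442927188 [-0.82888187  0.08532262] -0.09276658071699195 5.7917
```

View pics/s1.png

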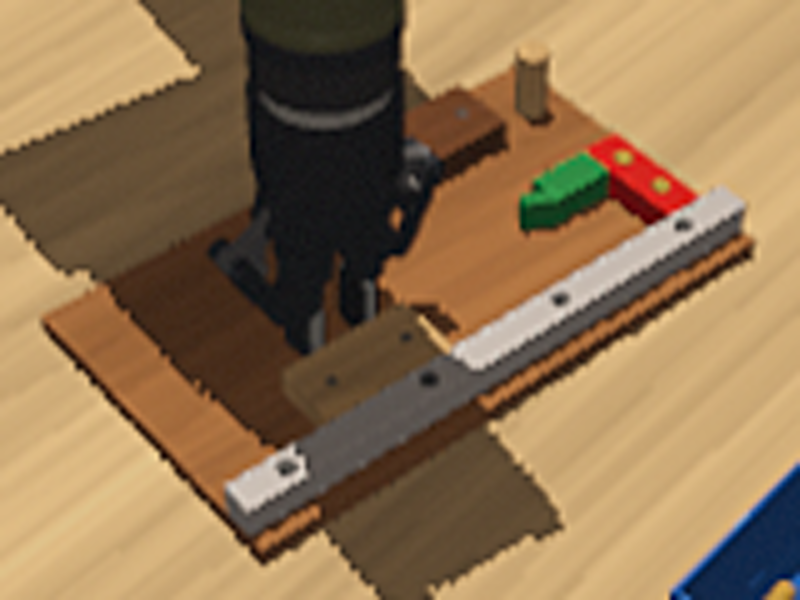

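The maple lies flat along the fence; contact stopped at TCP x = 14.5 mm, against 15 mm expected. Next I back off and push from its -y end, drifting slightly toward the fence.

Run:
```python
from h import *
bot.movel(J(-5,-60,17),rate=.05); bot.movel(J(-5,-60,80),rate=.15)
fingers.grip(0)
p=J(45,-134,80); q=best(p,np.pi/2); bot.goto(p,q); bot.movel(J(45,-134,18),rate=.12); bot.pause(.2)
print('down',toJ(sensors.current_tool_pos()),sensors.current_contact_force())
hit=bot.movel(J(48.5,46,18),rate=.05,stop_force=5)
print(hit,toJ(sensors.current_tool_pos()),sensors.current_tool_pos()[2],rot(-JIG[2])@np.array(sensors.current_contact_force())[:2],sensors.current_clock())
b=eyes.snapshot('scene')
cv2.imwrite('pics/s2.png',cv2.resize(b[165:285,170:330],None,fx=5,fy=5,interpolation=cv2.INTER_CUBIC))
```

```text
down [  45.93726385 -134.19072965] [-0.64768975  0.22898812  0.67926244]
True [47.79265165 40.51517538] 0.017517561749467385 [ 0.06843855 -0.72175762] 12.8583
```

View pics/s2.png

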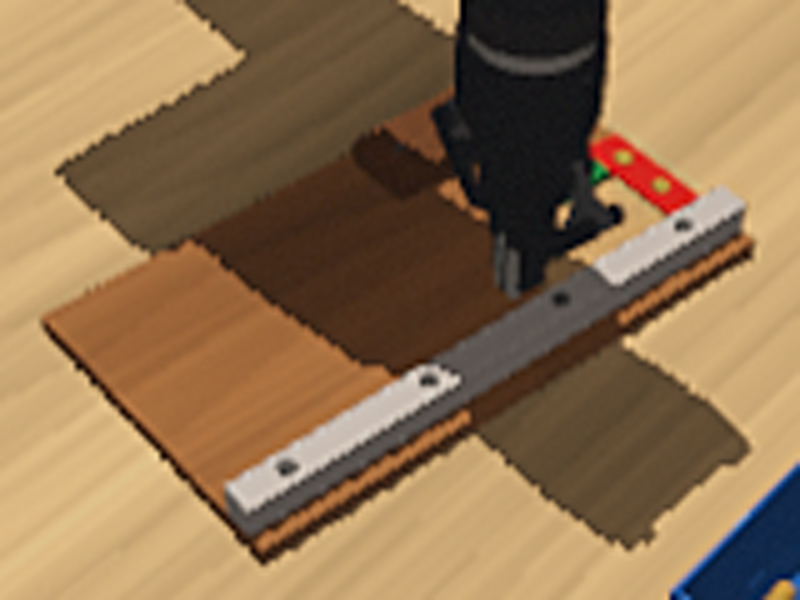

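It stopped at y = 40.5, against 39 expected, so the blank is on the stop. I'll back off and inspect with the arm out of the way.

Run:
```python
from h import *
bot.movel(J(47,15,18),rate=.05); bot.movel(J(47,15,120),rate=.15)
bot.goto(J(-20,-250,180),sensors.current_orientation())
t=eyes.snapshot('top');b=eyes.snapshot('scene');cv2.imwrite('pics/t3.png',t)
a=cv2.resize(t[125:205,215:305],None,fx=6,fy=6,interpolation=cv2.INTER_CUBIC)
c=cv2.resize(b[185:245,250:330],None,fx=5,fy=5,interpolation=cv2.INTER_CUBIC)
o=np.zeros((480,540,3),np.uint8); 
cv2.imwrite('pics/f3.png',a); cv2.imwrite('pics/g3.png',cv2.resize(b[180:250,245:335],None,fx=8,fy=8,interpolation=cv2.INTER_CUBIC))
print(sensors.current_clock())
```

```text
15.5833
```

View pics/f3.png

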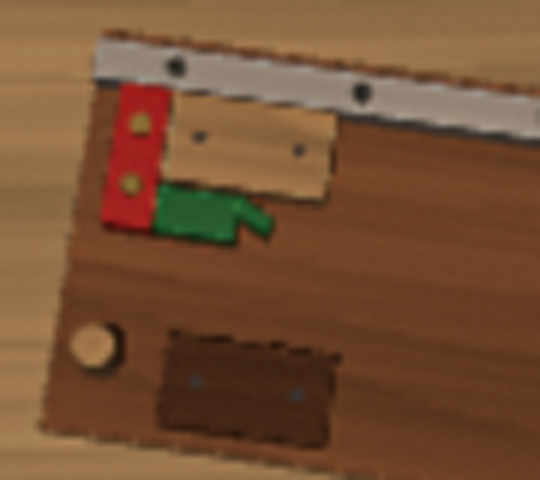

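View pics/g3.png

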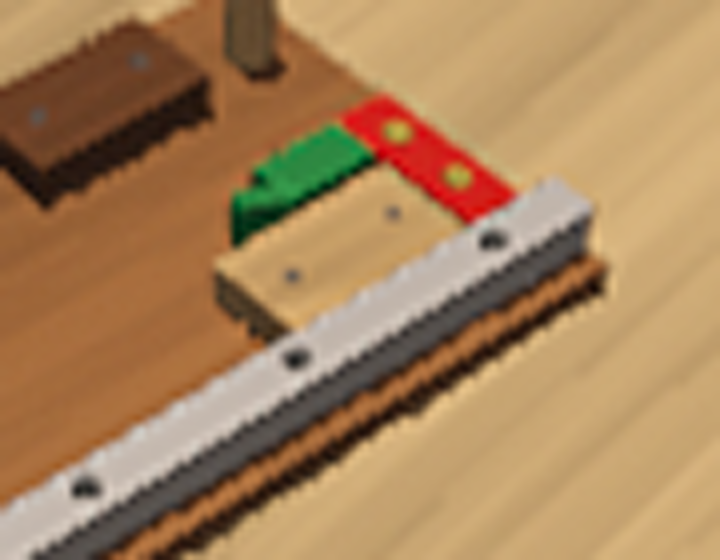

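The maple sits in the pocket. In the top crop it runs along the fence from (172,93) to (337,112) and meets the red stop at x≈168. The walnut and dowel are where they were. Before handing in, I'll measure any remaining gap or tilt.

Run:
```python
from h import *
t=cv2.imread('pics/t3.png'); g=t.astype(np.float32)
# sample image on jig-frame grid at z=30mm, look at profiles across the fence and stop joints
def S(x,y,z=.030):
    P=[[*J(a,b,0)[:2],z] for a,b in zip(x,y)]; p=w2p('top',P).astype(np.float32)
    return cv2.remap(g,p[None,:,0].copy(),p[None,:,1].copy(),cv2.INTER_LINEAR)[0]
xs=np.arange(60,80,1.)
for y in (58,70,90,110,122): print('fence y',y,S(xs,np.full_like(xs,y))[:,2].astype(int))
ys=np.arange(120,138,1.)
for x in (32,40,48,56,64): print('stop x',x,S(np.full_like(ys,x),ys)[:,1].astype(int))
print('marks',toJ(p2w('top',[215+(200.5)/6-.5,125+136.5/6-.5],.03)[0]),toJ(p2w('top',[215+299.5/6-.5,125+150.5/6-.5],.03)[0]))
a=cv2.imread('pics/top0.png'); d=cv2.absdiff(a,t).max(2)
for n,(x0,y0,x1,y1) in dict(walnut=(238,176,275,203),dowel=(223,175,238,192),keeper=(232,140,240,165)).items(): print(n,d[y0:y1,x0:x1].max())
```

```text
fence y 58 [155 159 160 161 162 161 160 157 142 126 115 125 138 149 150 151 151 149
 148 146]
fence y 70 [143 147 152 155 158 160 160 159 159 147 133 119 126 136 144 146 147 148
 147 146]
fence y 90 [143 144 145 146 146 146 146 146 146 138 127 117 123 132 143 146 147 148
 147 147]
fence y 110 [146 147 147 148 148 148 148 147 147 142 135 128 129 136 143 147 148 148
 148 147]
fence y 122 [148 149 150 150 150 149 147 143 127 111 103 118 135 148 149 151 153 151
 150 149]
stop x 32 [114 114 114 114 115 116 117 118 120 109  90  71  58  46  35  32  32  31]
stop x 40 [104 105 105 105 106 107 107 105  94  82  69  56  44  36  34  32  31  31]
stop x 48 [104 107 109 109 110 110 112 114 115  95  76  58  47  36  28  31  34  39]
stop x 56 [103 103 103 103 104 104 105 100  93  86  73  59  44  38  33  29  31  33]
stop x 64 [107 107 108 108 109 110 111 113 103  83  63  49  40  30  28  28  29  30]
marks [ 49.27404391 113.82877013] [49.1175556  65.96341401]
walnut 21
dowel 21
keeper 22
```

The joint profiles look the same along both faces. The marks put the blank at (49, 90) mm, parallel within 0.2 mm over 48 mm, so I'm handing in.

```bash
python3 -c "
from h import *
print(sensors.current_clock(),sensors.current_contact_force()); order.job_done()"
```

```text
15.5833 [ 0.59265768  0.33723937 -0.44739489]
the job is handed in; nothing more can be done
```

The maple blank is in the corner pocket and looks flush against both the fence and the red stop. I handed the job in at 15.6 s with the arm clear of everything.

- **How it was done:** I pushed the blank flat onto the fence with slightly spread fingertips, well outside the pocket. Then I slid it along the fence with closed fingertips until contact with the stop. It was only pushed, never gripped. Both pushes stopped at the 5 N limit, within 0.5 mm (fence) and 1.5 mm (stop) of where I expected.
- **Last checks:** The final top picture puts the blank's centre at about (49, 90) mm in the jig frame, against a target of (48, 90). Its two marks lie parallel to the fence within 0.2 mm over 48 mm. The joints at the fence and the stop look even along their length.
- **Limits of the checks:** The 1 mm x difference is within the camera's 2 mm calibration, so any smaller gap would not show. I did not check with a second push towards the fence.
- **Other objects:** The walnut and dowel areas look the same before and after, with pixel changes of about 21 of 255, the same as at the fixed keeper. I did not compare the tape measure, bottle, screwdriver and mug, but the arm did not work near them.

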